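# Pack up the underglaze box

### The arm

A 7-joint arm with a two-finger parallel gripper is mounted at the origin on the work surface. World frame = base frame: x ahead of the robot, y to its left, z up, the work surface at z = 0. Lengths are in m, angles in rad, forces in N, time in s.
With the tool pointing down it reaches from about 0.425 to 0.925 m from the base axis. Payload 6.8 kg.
Tool frame: the origin (TCP) lies midway between the tips of the shut fingers; the grasp point (between the pads) lies 19 mm behind it (bot.grasp_offset is the distance from the TCP to the grasp point, in m); z points along the fingers, x is the direction in which the jaws open and shut, and the axes are right-handed (so a half turn about z gives the same grasp; the last joint's range is limited). The gripper opens to 85 mm and grips with 20 to 120 N. Pads are 22 mm wide; open, the fingers measure 114 mm over their backs; the gripper's body (76 mm by 85 mm) begins 54 mm behind the grasp point. The pads swing forward as they close: fully open they stand 13 mm farther back than shut.
Start: joints at [1.104, 0.477, 0.022, 1.555, -0.011, 1.109, -0.083], TCP at [0.237, -0.632, 0.231] pointing down, gripper open.
Joint ranges: [-2.96, 2.96], [-0.34, 2.1], [-1.41, 1.46], [0.24, 2.44], [-1.37, 4.51], [0.17, 1.92], [-2.96, 2.96]. Speed limits (rad/s): [2.39, 2.39, 3.14, 3.14, 3.14, 3.14, 3.14].

### API

Orientations are given as a unit quaternion [w, x, y, z].
In Python, from station import bot, imaging gives the robot as it stands. The module is installed in compiled form; this text tells all that it offers.
- The arm moves only by the tool apply_moves, never from a script. Its argument "increments" is a list of rows, each a list of 7 numbers: the shift along the tool's x, y, z in mm, then the turn, a rotation vector about the tool's x, y, z in degrees, then the closure, from -1 (fully open) to 1 (shut). In form: [[dx, dy, dz, rx, ry, rz, grip], ...]. A call has exactly 8 rows; each row shifts and turns the pose as measured when the row begins, along the tool's axes as they then stand; what a row does not reach is not made up. A row lasts 1/8 s, in which the tool goes at most 62.5 mm and 10.7 degrees, less where a joint would pass 70% of its speed; a pose out of reach is approached as far as the arm can. A call with a gripper value outside its range is refused whole. The fingers move at their own pace and stop on an object; "grip_force" is the grip in N (left out, the last holds). Time passes only in rows, so rows that do not move let the fingers close, or fill a call up. It gives the time, the measured TCP pose, the force and the opening at its end, in the units of the state.
- bot.get_obs(): the state, without advancing time (a new reading comes with each control period).
- imaging.read_camera(name): name is "side" or "top"; returns the picture (480x640x3 uint8, red, green, blue); there is no depth.
- imaging.get_calibration(name): a dict with "K" (3x3 intrinsics, pixels), "extrinsics" (4x4, takes a point from camera to world coordinates). Camera axes: x right, y down, z forward; pixel columns grow to the right and rows downward; lengths in m; the calibration is good to about 2 mm. A picture is of the moment at which its call begins. get_calibration takes no time and is no camera call.
- bot.hand_in(): hands the job in, once; it reports no verdict.
The state is a dict: "t": time; "q": joint angles; "joint_vel": joint speeds; "joint_torque": joint torques, N m; "eef_pos": TCP position; "tool_rot": TCP orientation; "contact_force": force on the tool from outside, world axes, zero at the start; "torque": the same for the moment, N m; "gripper_width": opening from 0.0 (shut) to 1.0 (fully open).
Only numpy, scipy, OpenCV 4.12 (cv2) and the standard library are available. Lean on these libraries where they do the work, as an engineer would, in place of code of your own. Each camera call takes 0.05 s, during which the arm holds its last target.

### The job

Pack up the open decorating box: first push the upright white palette leaf down until it lies flat over the colour pots, and only then push the wooden lid over until it is fully shut. Nothing is to be picked up: the box stays where it stands, give or take a couple of centimetres, and the jar, bowl and mug around it are left alone.

Things in the scene. Friction and masses are not known exactly. Their poses are not given: they have to be found in the camera images.
- paintbox: Open-topped wooden box, 160 (x) by 170 (y) by 60 mm high, walls and floor 8 mm, loose on the bench, about 2.6 kg with its lid and leaf. Origin: centre of its underside; z up; its x axis points from the palette leaf's hinge side to the lid's hinge side, its y axis runs along both hinges. It stands with the lid's hinge side roughly to the robot's left (within about 45 degrees). Low colour pots (tops 40 mm above the bench) fill it.
- leaf (a joint): Hinge of the palette leaf: 0 = lying flat inside the box over the pots (end stop; its upper face is then 48 mm above the bench, 12 mm below the box's rim), about 1.57 = upright, 1.75 = leaning outwards at its stop. It folds towards the box's +x. Stiff hinge (friction about 0.09 N m): it stays where it is left at any angle.
- leaf_hinge (a point): Point on the leaf's hinge line, mid-length, fixed in the box at x = -66 mm, y = 0, z = 42 mm of the box's frame. The hinge line runs along the box's y axis.
- leaf_edge (a point): Middle of the palette leaf's free edge, 110 mm from the hinge line. The leaf is a white plastic board with six round wells, 110 mm from hinge to free edge, 140 mm long along the hinge, 6 mm thick, 0.10 kg.
- lid (a joint): Hinge of the lid: 0 = shut, resting on the box's rim (end stop), about 1.57 = standing upright, 1.9 = leaning outwards at its stop. It swings shut towards the box's -x, over the leaf. Stiff hinge (friction about 0.34 N m): it stays where it is left at any angle. Lid and leaf collide if the lid is lowered on the upright leaf.
- lid_hinge (a point): Point on the lid's hinge line, mid-length, at x = 80 mm, y = 0, z = 60 mm of the box's frame. The hinge line runs along the box's y axis.
- lid_edge (a point): Middle of the lid's free edge, 165 mm from the hinge line. The lid is a plain wooden board without a handle, 165 mm from hinge to free edge, 170 mm along the hinge, 10 mm thick, 0.30 kg; shut, its top is 70 mm above the bench.
- jar: Bystander: closed white jar with a grey cap, 64 mm across, 85 mm tall, near the box's -y end (the end away from the robot). Origin: centre of its underside.
- bowl: Bystander: terracotta bowl, 100 mm across, 50 mm tall, on the leaf's side of the box. Origin: centre of its underside.
- mug: Bystander: white mug with a handle, 76 mm across, 85 mm tall, on the lid's side of the box. Origin: centre of its underside.
There are look-alikes about, which are no part of the job. Of the things shaped like the paintbox, the wooden one is meant.

How it is judged:
On the way, in this order (a step that is already met when the one before it is completed fails the run):
1. the palette leaf lies flat in the box while the lid still stands open (value of joint leaf below 0.08 rad and value of joint lid above 0.9 rad), for 0.2 s.
2. the lid is shut over the flat leaf (value of joint lid below 0.04 rad and value of joint leaf below 0.1 rad), for 0.2 s.
At the end, for the whole second after the job is handed in: The leaf lies flat (within 0.1 rad of its stop) and the lid is fully shut (within 0.04 rad, about 6 mm at its edge); the box stands level and at rest within 30 mm of where it started, and jar, bowl and mug are within 20 mm of where they were (all of step 2 and linear speed of paintbox below 0.02 m/s and angle between paintbox's own z axis and vertical below 0.03 rad and distance of paintbox from where it was at the start of the episode below 0.03 m and distance of each of jar, bowl, mug from where it was at the start of the episode below 0.02 m); the robot touches nothing.
It fails at once if the lid was brought down before the leaf was folded flat (value of joint lid below 0.7 rad and value of joint leaf above 0.3 rad).
It fails at once if the box was lifted or tipped (height (world z) of paintbox above 0.012 m or angle between paintbox's own z axis and vertical above 0.12 rad).
It fails at once if the box was shoved away from its place (distance of paintbox from where it was at the start of the episode above 0.03 m).
It fails at once if a bystander was moved, lifted or tipped (distance of any of jar, bowl, mug from where it was at the start of the episode above 0.02 m or angle between any of jar, bowl, mug's own z axis and vertical above 0.3 rad).
It also fails if it takes over 58 s, if anything falls off the work surface, if the arm or the gripper's body presses on something with over 40 N, if the wrist force passes 120 N, or if a joint passes its speed limit or range.

## Working session

There is one attempt and no reset: what is moved stays moved. The work goes in short steps, Python scripts to look and compute and a tool call to move; the robot and the scene stay as the last step left them, time stands still between calls to the robot, and variables do not carry over. Pictures are saved under pics/ and viewed, and the job is handed in when it is done.

Besides the shell and the picture viewer there is one more tool, called after "Emit:" as a command line: name --pt "numbers of a row" for each row, then --argument value for the rest. apply_moves: Moves the arm, as the interface text tells. Its arguments: {"type":"object","properties":{"increments":{"type":"array","items":{"type":"array","items":{"type":"number"}}},"grip_force":{"type":"number"}},"required":["increments"]}

```bash
mkdir -p pics; python3 - <<'E'
from station import bot, imaging
import cv2, numpy as np
for n in ["side","top"]:
    im=imaging.read_camera(n); cv2.imwrite(f"pics/{n}0.png",im[:,:,::-1])
    c=imaging.get_calibration(n); print(n,np.round(c["K"],1).tolist(),np.round(c["extrinsics"],3).tolist())
o=bot.get_obs()
print({k:np.round(v,3).tolist() for k,v in o.items()}, bot.grasp_offset)
E
```

```text
side [[554.5, 0.0, 312.9], [0.0, 554.5, 232.4], [0.0, 0.0, 1.0]] [[-0.956, -0.23, 0.182, 0.345], [-0.293, 0.743, -0.602, 0.688], [0.003, -0.629, -0.778, 0.875], [0.0, 0.0, 0.0, 1.0]]
top [[553.9, 0.0, 322.5], [0.0, 553.9, 235.6], [0.0, 0.0, 1.0]] [[-0.029, -0.997, 0.072, 0.449], [-0.999, 0.031, 0.02, 0.052], [-0.023, -0.072, -0.997, 1.276], [0.0, 0.0, 0.0, 1.0]]
{'t': 0.1, 'q': [1.104, 0.478, 0.022, 1.556, -0.011, 1.109, -0.083], 'joint_vel': [-0.0, -0.001, 0.0, -0.003, 0.001, 0.001, -0.001], 'joint_torque': [0.004, -59.776, 1.614, -28.196, 0.013, 0.005, -0.0], 'eef_pos': [0.237, -0.632, 0.23], 'tool_rot': [-0.0, 0.822, -0.57, -0.001], 'contact_force': [-0.134, -0.621, 0.146], 'torque': [0.04, 0.032, -0.02], 'gripper_width': 0.998} 0.0187
```

View pics/side0.png

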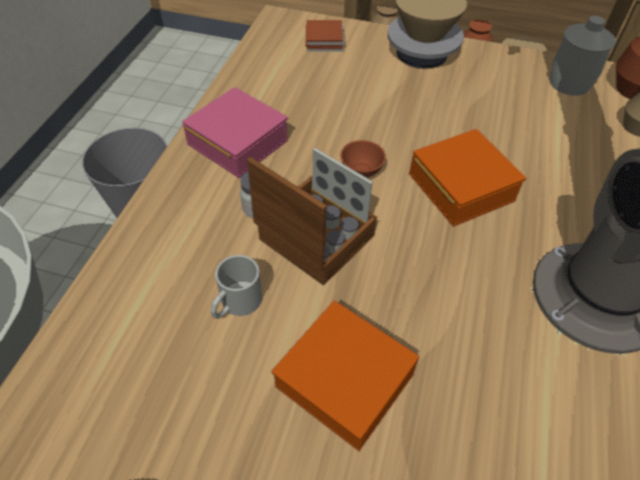

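View pics/top0.png

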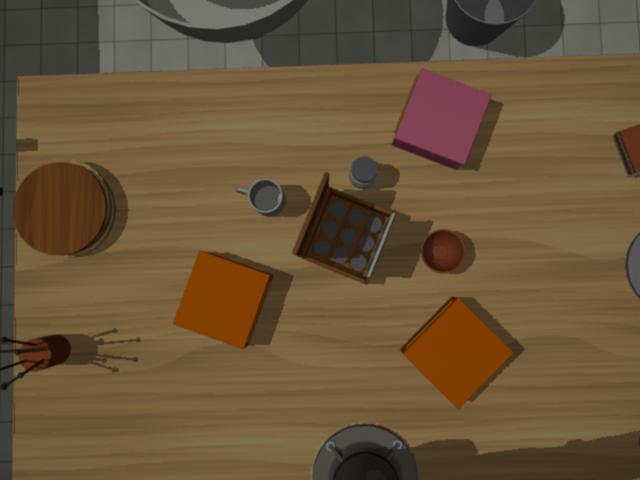

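```bash
python3 - <<'E'
import cv2
t=cv2.imread("pics/top0.png"); s=cv2.imread("pics/side0.png")
a=cv2.resize(t[160:290,230:480],None,fx=3.2,fy=3.2,interpolation=3); cv2.imwrite("pics/tc.png",a)
a=cv2.resize(s[130:330,200:400],None,fx=3,fy=3,interpolation=3); cv2.imwrite("pics/sc.png",a)
E
```

```text
(no output)
```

View pics/tc.png

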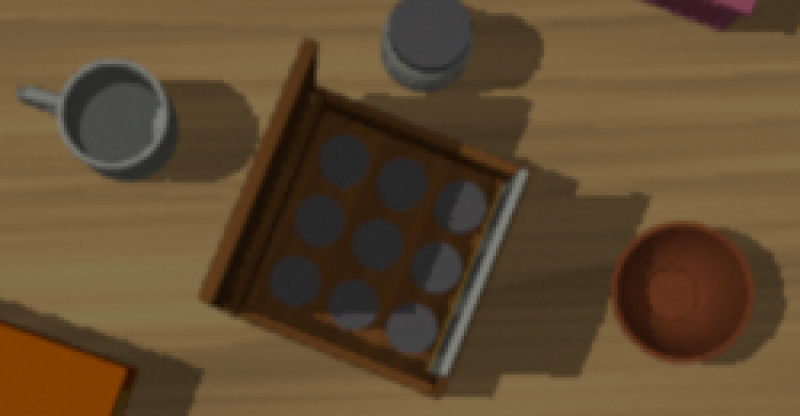

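View pics/sc.png

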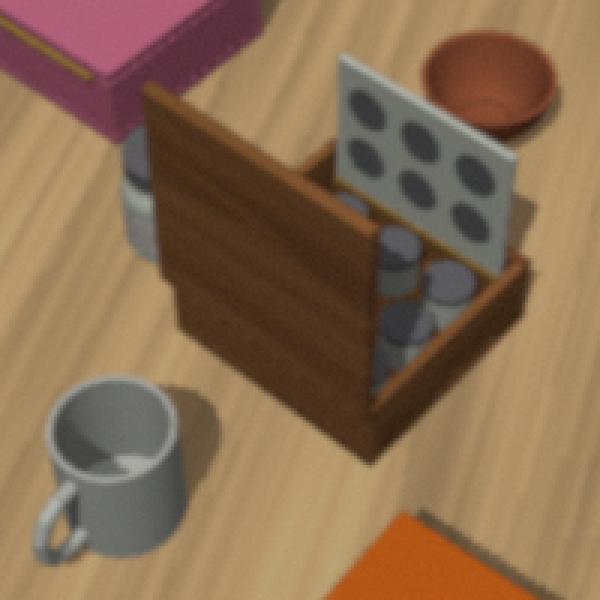

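```bash
cat > h.py <<'E'
import numpy as np
from station import bot, imaging
def ray(n,p):
    c=imaging.get_calibration(n);T=np.array(c["extrinsics"]);d=np.linalg.inv(c["K"])@[p[0],p[1],1]
    return T[:3,3],T[:3,:3]@d
def plane(n,p,z):
    o,d=ray(n,p); return o+d*(z-o[2])/d[2]
def tri(ps,pt):
    o1,d1=ray("side",ps);o2,d2=ray("top",pt)
    s=np.linalg.lstsq(np.c_[d1,-d2],o2-o1,rcond=None)[0]
    a=o1+s[0]*d1;b=o2+s[1]*d2
    return (a+b)/2,np.linalg.norm(a-b)
def proj(n,X):
    c=imaging.get_calibration(n);T=np.linalg.inv(c["extrinsics"]);p=np.array(c["K"])@(T[:3,:3]@X+T[:3,3]);return p[:2]/p[2]
E
python3 - <<'E'
from h import *
np.set_printoptions(precision=4,suppress=True)
for k,a,b in [("leaf far",(315,148.5),(393.4,213.8)),("leaf near",(371.7,181.7),(367.5,277.2)),("lid far",(248.3,158.3),(327.5,172.5)),("lid near",(325,207.3),(294.5,252.8)),("rim near leaf",(375,217.3),(367.5,283.4))]:
    print(k,*tri(a,b))
print("bot near lid",plane("side",(323.3,284.3),0))
print("bot far lid",plane("side",(260,240),0))
print("rim far leaf top",plane("top",(394.5,213),.06),"rim near leaf",plane("top",(367.5,283.4),.06))
print("jar",plane("top",(363,170),.085),"bowl",plane("top",(443,251),.05),"mug",plane("top",(266,196),.085))
E
```

```text
leaf far [ 0.571  -0.0711  0.1507] 0.0006184770604298468
leaf near [ 0.4452 -0.0134  0.1548] 0.0033372502258192343
lid far [0.6484 0.0604 0.2221] 0.003119657808047214
lid near [0.4946 0.1276 0.221 ] 0.0005102366286520888
rim near leaf [ 0.4312 -0.0188  0.0548] 0.0033268770989445715
bot near lid [0.4943 0.1254 0.    ]
bot far lid [0.6456 0.061  0.    ]
rim far leaf top [ 0.5822 -0.0835  0.06  ] rim near leaf [ 0.4296 -0.0187  0.06  ]
jar [ 0.6755 -0.0162  0.085 ] bowl [ 0.4957 -0.1879  0.05  ] mug [0.6255 0.1961 0.085 ]
```

The plain wooden open box at top (345,235) is the target. It has the upright white leaf and the lid hinged on the left. The closed look-alikes are coloured: orange at (222,300) and (457,352), pink at (442,118). The crops confirm this.

I measured the box centre at about (0.538, 0.021), with its x axis along (0.396, 0.918). First I'll shut the fingers and turn the tool so its y axis lies along the box's -x.

Emit:
apply_moves --pt "0 0 0 0 0 -9.2 1" --pt "0 0 0 0 0 -9.2 1" --pt "0 0 0 0 0 -9.2 1" --pt "0 0 0 0 0 -9.2 1" --pt "0 0 0 0 0 -9.2 1" --pt "0 0 0 0 0 0 1" --pt "0 0 0 0 0 0 1" --pt "0 0 0 0 0 0 1"

```text
t: 1.1
eef_pos: [0.2358, -0.6292, 0.2263]
tool_rot: [-0.004, 0.981, -0.194, -0.003]
contact_force: [0.1, 0.9, -0.2]
gripper_width: 0.0
```

```bash
cat >> h.py <<'E'
C=np.array([.538,.021]);EX=np.array([.396,.918]);EX/=np.linalg.norm(EX);EY=np.array([-EX[1],EX[0]])
def box(bx,by,z): return np.r_[C+bx*EX+by*EY,z]
from scipy.spatial.transform import Rotation as R
def stat(*targets):
    o=bot.get_obs();q=o["tool_rot"];r=R.from_quat([q[1],q[2],q[3],q[0]]);p=np.array(o["eef_pos"]);M=r.as_matrix()
    d=p[:2]-C
    print("t %.2f"%o["t"],"box xyz",np.round([d@EX*1e3,d@EY*1e3,p[2]*1e3],1),"F",np.round(o["contact_force"],1),"w",round(o["gripper_width"],2))
    Mt=np.c_[np.r_[-EY,0],np.r_[-EX,0],[0,0,-1]]
    print("rot err (tool deg)",np.round(np.degrees((r.inv()*R.from_matrix(Mt)).as_rotvec()),1))
    for t in targets:
        print("to",t,"tool mm",np.round(M.T@(box(*t)-p)*1e3,1))
E
python3 -c "
from h import *
stat((-.105,0,.23))"
```

```text
t 1.10 box xyz [-716.8   20.   226.3] F [ 0.1  0.9 -0.2] w 0.0
rot err (tool deg) [-0.4  0.4  1. ]
to (-0.105, 0, 0.23) tool mm [ 3.050e+01 -6.113e+02 -1.000e-01]
```

Emit:
apply_moves --pt "2 -40 0 0 0 0 1" --pt "2 -40 0 0 0 0 1" --pt "2 -40 0 0 0 0 1" --pt "2 -40 0 0 0 0 1" --pt "2 -40 0 0 0 0 1" --pt "2 -40 0 0 0 0 1" --pt "2 -40 0 0 0 0 1" --pt "2 -40 0 0 0 0 1"

```text
t: 2.1
eef_pos: [0.3767, -0.3347, 0.2282]
tool_rot: [-0.002, 0.979, -0.203, -0.002]
contact_force: [0.6, -0.7, 0.7]
gripper_width: -0.0
```

```bash
python3 -c "
from h import *
stat((-.105,0,.23))"
```

```text
t 2.10 box xyz [-390.5    7.2  228.2] F [ 0.6 -0.7  0.7] w -0.0
rot err (tool deg) [-0.2  0.3 -0. ]
to (-0.105, 0, 0.23) tool mm [   6.9 -285.5   -1. ]
```

Emit:
apply_moves --pt "1 -40 0 0 0 0 1" --pt "1 -40 0 0 0 0 1" --pt "1 -40 0 0 0 0 1" --pt "1 -40 0 0 0 0 1" --pt "1 -40 0 0 0 0 1" --pt "1 -40 0 0 0 0 1" --pt "0 -30 0 0 0 0 1" --pt "0 0 0 0 0 0 1"

```text
t: 3.1
eef_pos: [0.4955, -0.0777, 0.2312]
tool_rot: [-0.002, 0.979, -0.205, 0.001]
contact_force: [-0.6, 0.1, -0.4]
gripper_width: -0.0
```

```bash
python3 -c "
from h import *
stat((-.105,0,.12))
import cv2
for n in ['side','top']: cv2.imwrite(f'pics/{n}1.png',imaging.read_camera(n)[:,:,::-1])"
```

```text
t 3.10 box xyz [-107.5   -0.   231.2] F [-0.6  0.1 -0.4] w -0.0
rot err (tool deg) [-0.2 -0.  -0.4]
to (-0.105, 0, 0.12) tool mm [-1.000e-01 -2.000e+00  1.113e+02]
```

View pics/side1.png

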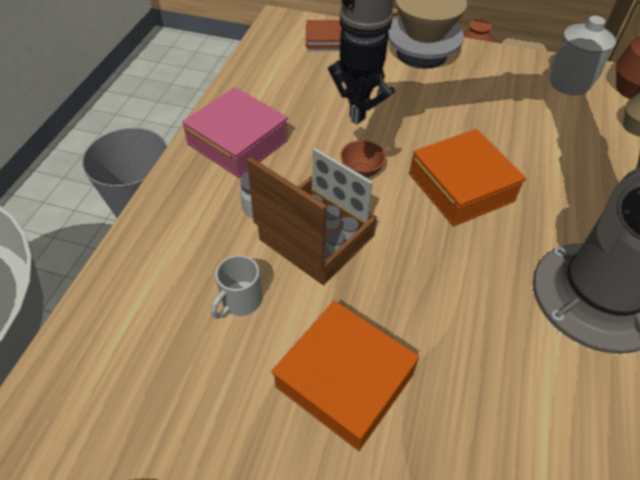

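The side view shows the shut fingertips at (357,118), just outside the leaf and clear of the bowl. Next I'll go down behind the leaf.

Emit:
apply_moves --pt "0 0 25 0 0 0 1" --pt "0 0 25 0 0 0 1" --pt "0 0 25 0 0 0 1" --pt "0 0 25 0 0 0 1" --pt "0 0 12 0 0 0 1" --pt "0 0 0 0 0 0 1" --pt "0 0 0 0 0 0 1" --pt "0 0 0 0 0 0 1"

```text
t: 4.2
eef_pos: [0.4938, -0.091, 0.1182]
tool_rot: [0.001, 0.976, -0.216, 0.002]
contact_force: [-0.3, -0.3, -0.6]
gripper_width: -0.001
```

```bash
python3 -c "
from h import *
th=np.radians([100,90,80,70,60,50,40,30,20,10,0]);r=.08;h=.011
# tip centre: hinge + r along leaf + 6mm normal on outer side, corner offset h
tg=[(-.066+r*np.cos(t)-.006*np.sin(t)-h,0,.042+r*np.sin(t)+.006*np.cos(t)) for t in th]
for a,t in zip(th,tg): print(round(np.degrees(a)),np.round(np.array(t)*1e3))
stat(tg[1])"
```

```text
100 [-97.   0. 120.]
90 [-83.   0. 122.]
80 [-69.   0. 122.]
70 [-55.   0. 119.]
60 [-42.   0. 114.]
50 [-30.   0. 107.]
40 [-20.   0.  98.]
30 [-11.   0.  87.]
20 [-4.  0. 75.]
10 [ 1.  0. 62.]
0 [ 3.  0. 48.]
t 4.20 box xyz [-120.4   -3.8  118.2] F [-0.3 -0.3 -0.6] w -0.0
rot err (tool deg) [ 0.1 -0.3 -1.6]
to (np.float64(-0.083), 0, np.float64(0.122)) tool mm [ -4.8 -37.3  -3.9]
```

Emit:
apply_moves --pt "-2 -10 -1 0 0 -1 1" --pt "-2 -10 -1 0 0 0 1" --pt "-1 -9 -1 0 0 0 1" --pt "0 -8 -1 0 0 0 1" --pt "0 -7 0 0 0 0 1" --pt "0 -7 0 0 0 0 1" --pt "0 -7 1 0 0 0 1" --pt "0 0 0 0 0 0 1"

```text
t: 5.2
eef_pos: [0.5148, -0.0315, 0.1223]
tool_rot: [0.001, 0.978, -0.206, 0.003]
contact_force: [-0.1, -0.5, -0.7]
gripper_width: 0.002
```

```bash
python3 -c "
from h import *
stat()
import cv2
for n in ['side']: cv2.imwrite(f'pics/{n}2.png',cv2.resize(imaging.read_camera(n)[80:320,180:440,::-1],None,fx=2,fy=2))"
```

```text
t 5.20 box xyz [-57.4   0.5 122.3] F [-0.1 -0.5 -0.7] w 0.0
rot err (tool deg) [ 0.1 -0.4 -0.5]
```

View pics/side2.png

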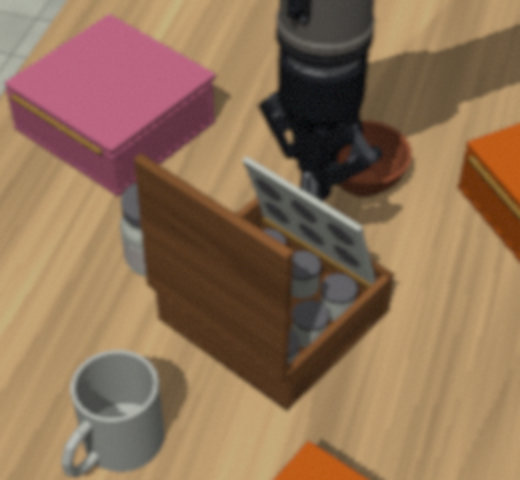

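The leaf is tilting inwards, with its free edge now at about (305,195) in the crop, and the box hasn't moved. I'll carry on along the arc.

Emit:
apply_moves --pt "0 -8 3 0 0 0 1" --pt "0 -7 4 0 0 0 1" --pt "0 -7 4 0 0 0 1" --pt "0 -6 4 0 0 0 1" --pt "0 -5 4 0 0 0 1" --pt "0 -5 5 0 0 0 1" --pt "0 -4 5 0 0 0 1" --pt "0 -4 5 0 0 0 1"

```text
t: 6.25
eef_pos: [0.5352, 0.0128, 0.0861]
tool_rot: [0.001, 0.978, -0.207, 0.003]
contact_force: [-0.1, -1.6, 0.7]
gripper_width: -0.002
```

```bash
python3 -c "
from h import *
stat()"
```

```text
t 6.25 box xyz [-8.6 -0.6 86.1] F [-0.1 -1.6  0.7] w -0.0
rot err (tool deg) [ 0.1 -0.4 -0.5]
```

Emit:
apply_moves --pt "0 -3 5 0 0 0 1" --pt "0 -3 5 0 0 0 1" --pt "0 -2 6 0 0 0 1" --pt "0 -2 6 0 0 0 1" --pt "0 -1 6 0 0 0 1" --pt "0 -1 6 0 0 0 1" --pt "0 -1 5 0 0 0 1" --pt "0 0 2 0 0 0 1"

```text
t: 7.25
eef_pos: [0.5408, 0.0247, 0.0476]
tool_rot: [0.004, 0.978, -0.207, 0.003]
contact_force: [-12.2, -0.2, 31.4]
gripper_width: -0.003
```

```bash
python3 -c "
from h import *
stat()
import cv2
for n in ['side']: cv2.imwrite(f'pics/{n}3.png',cv2.resize(imaging.read_camera(n)[80:320,180:440,::-1],None,fx=2,fy=2))"
```

```text
t 7.25 box xyz [ 4.5 -1.1 47.6] F [-12.2  -0.2  31.4] w -0.0
rot err (tool deg) [ 0.4 -0.4 -0.6]
```

View pics/side3.png

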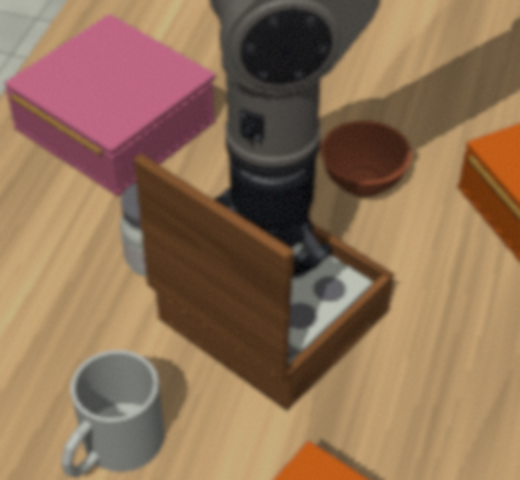

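The leaf lies flat at z=47.6 mm, stopped at 31 N. Next I'll lift clear, leaning away from the lid.

Emit:
apply_moves --pt "0 1 -8 0 0 0 1" --pt "0 3 -30 0 0 0 1" --pt "0 4 -35 0 0 0 1" --pt "0 4 -35 0 0 0 1" --pt "0 4 -35 0 0 0 1" --pt "0 4 -35 0 0 0 1" --pt "0 4 -35 0 0 0 1" --pt "0 0 -35 0 0 0 1"

```text
t: 8.3
eef_pos: [0.5276, 0.0031, 0.3]
tool_rot: [0.005, 0.978, -0.208, 0.0]
contact_force: [0.4, -0.4, -0.1]
gripper_width: 0.005
```

```bash
python3 -c "
from h import *
stat((.15,0,.29))"
```

```text
t 8.30 box xyz [-20.5   2.5 300. ] F [ 0.4 -0.4 -0.1] w 0.01
rot err (tool deg) [ 0.5 -0.2 -0.6]
to (0.15, 0, 0.29) tool mm [   0.6 -170.6    8.4]
```

Check the leaf is flat and the lid still upright before crossing over.

```bash
python3 -c "
from h import *
import cv2
a=imaging.read_camera('side')[80:320,180:440,::-1];cv2.imwrite('pics/side4.png',cv2.resize(a,None,fx=2,fy=2))"
```

```text
(no output)
```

View pics/side4.png

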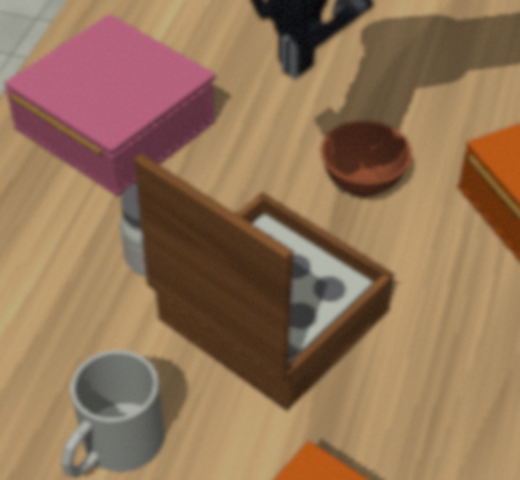

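Emit:
apply_moves --pt "0 -20 0 0 0 0 1" --pt "0 -24 0 0 0 0 1" --pt "0 -24 0 0 0 0 1" --pt "0 -24 0 0 0 0 1" --pt "0 -24 0 0 0 0 1" --pt "0 -24 0 0 0 0 1" --pt "0 -24 0 0 0 0 1" --pt "0 0 0 0 0 0 1"

```text
t: 9.35
eef_pos: [0.5995, 0.156, 0.302]
tool_rot: [0.005, 0.978, -0.21, 0.005]
contact_force: [0.6, -0.2, 0.5]
gripper_width: 0.001
```

```bash
python3 -c "
from h import *
th=np.radians([95,85,75,65,55,45,35,25,15,5,0]);r=.12;h=.011
tg=[(.08-r*np.cos(t)+.01*np.sin(t)+h,0,.06+r*np.sin(t)+.01*np.cos(t)) for t in th]
for a,t in zip(th,tg): print(round(np.degrees(a)),np.round(np.array(t)*1e3))
stat((.15,0,.19))"
```

```text
95 [111.   0. 179.]
85 [ 91.   0. 180.]
75 [ 70.   0. 178.]
65 [ 49.   0. 173.]
55 [ 30.   0. 164.]
45 [ 13.   0. 152.]
35 [ -2.   0. 137.]
25 [-14.   0. 120.]
15 [-22.   0. 101.]
5 [-28.   0.  80.]
0 [-29.   0.  70.]
t 9.35 box xyz [148.3  -3.  302. ] F [ 0.6 -0.2  0.5] w 0.0
rot err (tool deg) [ 0.4 -0.7 -0.9]
to (0.15, 0, 0.19) tool mm [ -4.3  -2.5 112. ]
```

The side view shows the leaf flat in the box and the lid still upright. The tool is now past the lid, so I'll go down on its outer side, well above the mug (85 mm tall).

Emit:
apply_moves --pt "0 -1 20 0 0 0 1" --pt "0 -1 22 0 0 0 1" --pt "0 -1 22 0 0 0 1" --pt "0 -1 22 0 0 0 1" --pt "-2 0 20 0 0 -1 1" --pt "-2 0 12 0 0 0 1" --pt "0 0 0 0 0 0 1" --pt "0 0 0 0 0 0 1"

```text
t: 10.35
eef_pos: [0.5981, 0.1506, 0.1798]
tool_rot: [0.008, 0.979, -0.205, 0.006]
contact_force: [-0.3, -0.3, 1.3]
gripper_width: -0.0
```

```bash
python3 -c "
from h import *
import cv2
stat((.091,0,.18))
a=imaging.read_camera('side')[80:320,180:440,::-1];cv2.imwrite('pics/side5.png',cv2.resize(a,None,fx=2,fy=2))"
```

```text
t 10.35 box xyz [142.8  -3.9 179.8] F [-0.3 -0.3  1.3] w -0.0
rot err (tool deg) [ 0.7 -0.8 -0.3]
to (0.091, 0, 0.18) tool mm [-3.6 51.8  0.4]
```

View pics/side5.png

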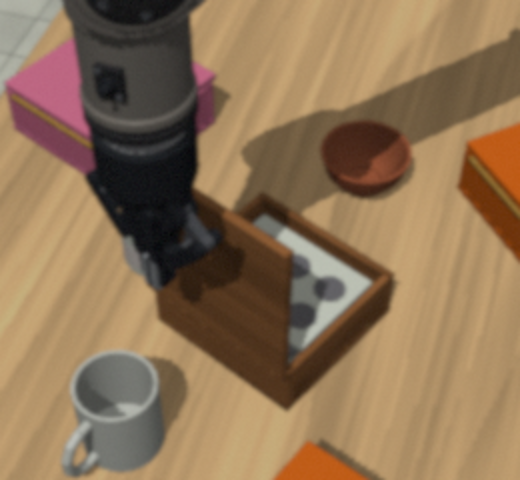

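Fingertips are at about (155,280) in the crop, outside the lid and above the mug. Pushing the lid now.

Emit:
apply_moves --pt "-1 10 0 0.5 -0.5 0 1" --pt "-1 10 0 0 0 0 1" --pt "-1 10 0 0 0 0 1" --pt "0 8 0 0 0 0 1" --pt "0 8 0 0 0 0 1" --pt "0 8 0 0 0 0 1" --pt "0 8 0 0 0 0 1" --pt "0 8 1 0 0 0 1"

```text
t: 11.4
eef_pos: [0.5668, 0.0857, 0.1812]
tool_rot: [-0.0, 0.979, -0.204, 0.004]
contact_force: [1.4, 3.4, -1.0]
gripper_width: 0.004
```

```bash
python3 -c "
from h import *
stat()"
```

```text
t 11.40 box xyz [ 70.9  -0.8 181.2] F [ 1.4  3.4 -1. ] w 0.0
rot err (tool deg) [-0.1 -0.5 -0.3]
```

Emit:
apply_moves --pt "0 9 3 0 0 0 1" --pt "0 9 3 0 0 0 1" --pt "0 8 4 0 0 0 1" --pt "0 7 4 0 0 0 1" --pt "0 7 4 0 0 0 1" --pt "0 6 4 0 0 0 1" --pt "0 6 4 0 0 0 1" --pt "0 5 4 0 0 0 1"

```text
t: 12.4
eef_pos: [0.5425, 0.0288, 0.1493]
tool_rot: [0.0, 0.979, -0.205, 0.004]
contact_force: [0.5, 1.8, 0.2]
gripper_width: -0.002
```

```bash
python3 -c "
from h import *
import cv2
stat()
a=imaging.read_camera('side')[80:320,180:440,::-1];cv2.imwrite('pics/side6.png',cv2.resize(a,None,fx=2,fy=2))"
```

```text
t 12.40 box xyz [  9.   -1.1 149.3] F [0.5 1.8 0.2] w -0.0
rot err (tool deg) [-0.  -0.5 -0.3]
```

View pics/side6.png

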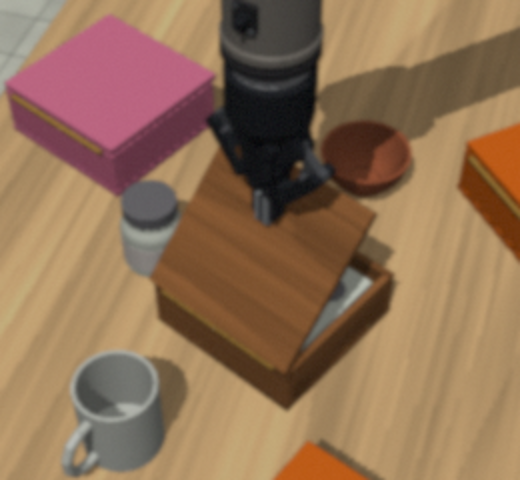

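The lid is at about 45° and following the fingertip at (265,215). Continuing.

Emit:
apply_moves --pt "0 5 5 0 0 0 1" --pt "0 5 5 0 0 0 1" --pt "0 4 6 0 0 0 1" --pt "0 4 6 0 0 0 1" --pt "0 3 6 0 0 0 1" --pt "0 3 6 0 0 0 1" --pt "0 2 6 0 0 0 1" --pt "0 2 6 0 0 0 1"

```text
t: 13.45
eef_pos: [0.5297, -0.0007, 0.0994]
tool_rot: [0.002, 0.979, -0.205, 0.003]
contact_force: [-0.8, -1.2, 0.7]
gripper_width: 0.001
```

```bash
python3 -c "
from h import *
stat()"
```

```text
t 13.45 box xyz [-23.2  -1.   99.4] F [-0.8 -1.2  0.7] w 0.0
rot err (tool deg) [ 0.1 -0.4 -0.4]
```

Emit:
apply_moves --pt "0 2 5 0 0 0 1" --pt "0 2 5 0 0 0 1" --pt "0 1 5 0 0 0 1" --pt "0 1 5 0 0 0 1" --pt "0 0 5 0 0 0 1" --pt "0 0 4 0 0 0 1" --pt "0 0 2 0 0 0 1" --pt "0 0 2 0 0 0 1"

```text
t: 14.45
eef_pos: [0.5274, -0.0065, 0.0704]
tool_rot: [0.004, 0.979, -0.205, 0.003]
contact_force: [-8.9, -0.4, 24.8]
gripper_width: -0.002
```

```bash
python3 -c "
from h import *
stat()"
```

```text
t 14.45 box xyz [-29.4  -1.2  70.4] F [-8.9 -0.4 24.8] w -0.0
rot err (tool deg) [ 0.4 -0.5 -0.4]
```

The lid bottomed out at z=70.4 mm with 25 N, which matches its shut height. Now I'll lift clear.

Emit:
apply_moves --pt "0 0 0 0 0 0 1" --pt "0 0 -8 0 0 0 1" --pt "0 0 -30 0 0 0 1" --pt "0 0 -35 0 0 0 1" --pt "0 0 -35 0 0 0 1" --pt "0 5 -35 0 0 0 1" --pt "0 5 -35 0 0 0 1" --pt "0 0 0 0 0 0 1"

```text
t: 15.45
eef_pos: [0.5223, -0.0137, 0.255]
tool_rot: [0.004, 0.979, -0.205, 0.003]
contact_force: [-0.8, 0.6, 0.0]
gripper_width: 0.003
```

Emit:
apply_moves --pt "0 35 0 0 0 0 1" --pt "0 35 0 0 0 0 1" --pt "0 35 0 0 0 0 1" --pt "0 35 0 0 0 0 1" --pt "0 35 0 0 0 0 1" --pt "0 35 0 0 0 0 1" --pt "0 35 0 0 0 0 1" --pt "0 0 0 0 0 0 1"

```text
t: 16.45
eef_pos: [0.4179, -0.243, 0.2494]
tool_rot: [0.002, 0.979, -0.203, -0.002]
contact_force: [0.6, 0.0, -0.6]
gripper_width: 0.002
```

```bash
python3 -c "
from h import *
import cv2
stat()
a=imaging.read_camera('side')[130:330,200:400,::-1];b=imaging.read_camera('top')[:,:,::-1];cv2.imwrite('pics/side7.png',cv2.resize(a,None,fx=3,fy=3,interpolation=3));cv2.imwrite('pics/top7.png',cv2.resize(b[160:290,230:480],None,fx=3.2,fy=3.2,interpolation=3))"
```

```text
t 16.45 box xyz [-290.     5.7  249.4] F [ 0.6  0.  -0.6] w 0.0
rot err (tool deg) [ 0.3  0.2 -0.1]
```

View pics/side7.png

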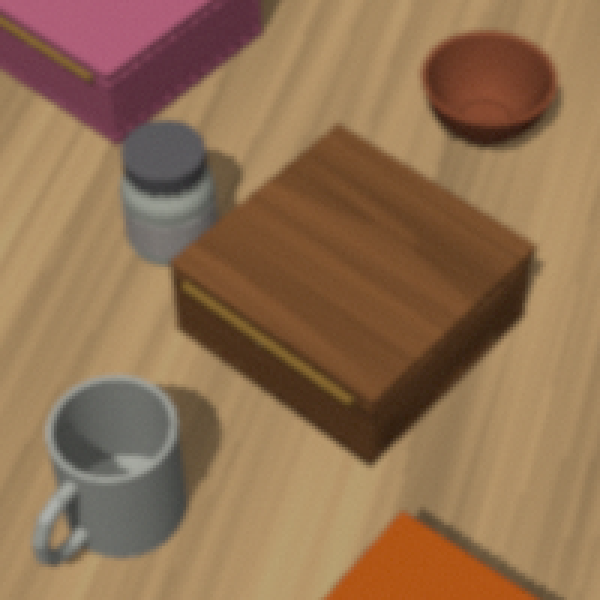

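View pics/top7.png

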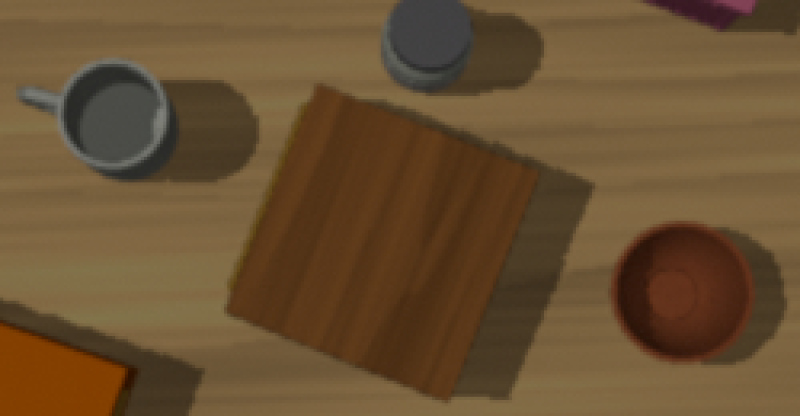

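The lid is shut. The box's bottom corner is still at (370,463) in the crop, and the bystanders haven't moved. One last number to check is the height of the lid's free edge.

```bash
python3 -c "
from h import *
f=lambda p:(p[0]/3+200,p[1]/3+130); g=lambda p:(p[0]/3.2+230,p[1]/3.2+160)
print(tri(f((338,125)),g((538,175)))); print(tri(f((533,245)),g((447,400))))
bot.hand_in()"
```

```text
(array([ 0.57944789, -0.08995485,  0.06794267]), np.float64(0.004173360680578753))
(array([ 0.42790806, -0.02259992,  0.06839741]), np.float64(0.0035618463766111204))
the job is handed in; nothing more can be done
```

The box is packed and the job is handed in; the hand-in reports no verdict. I folded the palette leaf flat first, then pushed the lid fully shut, using closed fingers from above for both.

- **Leaf:** the fingertip stopped at z = 47.6 mm with 31 N, against a flat height of 48 mm. A picture taken before I touched the lid showed the leaf flat and the lid still upright.
- **Lid:** the fingertip stopped at z = 70.4 mm with 25 N, against a shut height of 70 mm. After I moved the arm away, the free-edge corners measured 68 mm from the two cameras; the sight lines missed each other by about 4 mm.
- **Surroundings:** by eye, the box, jar, bowl and mug sit at the same pixels as in the first pictures. The arm finished well clear, touching nothing.

The run took about 16.5 s and no check failed.

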